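# Load the slide carrier and trip the scanner dock

## Task

The staining jar standing in front of the scanner dock's plunger is in the way: stand it upright in the steel drip tray. Lower the slide carrier plate onto the dock so that both dowel pins enter its holes and it lies flat, and only then push the dock's sprung plunger fully in, hold it there for half a second and let it spring back. Keep the jar upright and leave everything else on the bench where it is.

Things in the scene. Friction and masses are not known exactly. Their poses are not given: they have to be found in the camera images.
- dock_top (a point): Scanner loading dock, fixed: cream block with black top, 140 mm (its x) by 190 mm (y), 50 mm high. Point: middle of the top face; x axis = direction in which the plunger is pushed in, z up. Two steel dowel pins, 8 mm in diameter, stand on the top at x = 0, y = +60 and -60 mm; they rise 13 mm, the upper 7 mm tapered.
- plunger_face (a point): Dock's sprung plunger: middle of the flat outer face of its black round head (44 mm across, 12 mm thick), 35 mm above the bench. It faces the dock's -x, 60 mm in front of the block when out. Two fixed guard cheeks, 40 mm high, 10 mm thick, stand out 45 mm from the block at the dock's y = +50 and -50 mm, 90 mm clear between them.
- plunger (a joint): Plunger stroke in m: 0 = fully out, 0.035 = fully in, at its stop. Its spring needs 5 N at the start and 12 N at the end, and brings it back out when let go.
- plate_grip (a point): Loose aluminium slide carrier plate, 100 mm (its x) by 160 mm (y), 8 mm thick, 0.2 to 0.4 kg, flat on the bench, four glass slides on it. Grip bar upright in its middle: 14 mm thick (x), 70 mm long (y), 8 to 42 mm above the underside. Point: middle of the bar, 25 mm above the underside. Two 11 mm through holes at x = 0, y = +60 and -60 mm. Fits either way round.
- jar_mid (a point): Capped staining jar that stands in front of the plunger, in the way: upright cylinder, amber glass body 52 mm in diameter up to 95 mm, then black cap 47 mm in diameter up to 115 mm, 0.17 to 0.35 kg. The point is on its axis, half-way up (57.5 mm above its foot).
- tray_mid (a point): Square steel drip tray, fixed to the bench, 130 x 130 mm outside, rim 12 mm high and 4 mm thick, floor 4 mm above the bench. The point is the middle of the floor; x and y axes along its sides. It may be on either side of the dock, where the plate is on the other.
- jar2_mid (a point): Second staining jar, same make as the first (52 mm across, 115 mm tall), standing alone well away from the plunger; point half-way up. Leave alone.
- slidebox_mid (a point): Closed grey slide box, 177 x 87 x 35 mm; point at its centre. Leave alone.
- bottle_mid (a point): White bottle, 64 mm across, 160 mm tall; point half-way up. Leave alone.
- mouse_mid (a point): Black computer mouse, 105 x 60 x 33 mm; point at its centre. Leave alone.
- penpot_mid (a point): Grey pen pot with pens, 72 mm across, 100 mm tall (pens reach 145 mm); point half-way up the pot. Leave alone.
- timer_mid (a point): White bench timer, 70 x 50 x 45 mm; point at its centre. Leave alone.
Things that resemble listed ones, but are neither listed nor needed, are in the scene too. Of the things shaped like the part that bears tray_mid, the bare steel one is meant.

How it is judged:
On the way, in this order (a step that is already met when the one before it is completed fails the run):
1. the plate lies flat on the dock, both pins in its holes (horizontal distance between plate_grip and dock_top below 0.0035 m and z of plate_grip in the frame of dock_top between 0.022 and 0.0275 m and angle between the y axis of plate_grip and the y axis of dock_top, either way round below 0.05 rad and angle between plate_grip's own z axis and vertical below 0.04 rad), for 0.2 s.
2. with the plate in place, the plunger is held fully in (all of step 1 and value of joint plunger above 0.0325 m), for 0.3 s.
At the end, for the whole second after the job is handed in: The plate lies flat on the dock with both pins in its holes (within 3.5 mm and 0.05 rad), the jar stands upright on the tray's floor, and the plunger has sprung back out (within 5 mm) (all of step 1 and horizontal distance between jar_mid and tray_mid below 0.053 m and angle between jar_mid's own z axis and vertical below 0.08 rad and z of jar_mid in the frame of tray_mid below 0.0605 m and value of joint plunger below 0.005 m); the robot touches nothing.
It fails at once if the jar is tipped over (angle between jar_mid's own z axis and vertical above 0.6 rad).
It fails at once if a bystander (second jar, slide box, bottle, mouse, pen pot or timer) is shifted by more than 25 mm (distance of any of jar2_mid, slidebox_mid, bottle_mid, mouse_mid, penpot_mid, timer_mid from where it was at the start of the episode above 0.025 m).
It also fails if it takes over 72 s, if anything falls off the work surface, if the arm or the gripper's body presses on something with over 40 N, if the wrist force passes 120 N, or if a joint passes its speed limit or range.

## Robot

A 7-joint arm with a two-finger parallel gripper is mounted at the origin on the work surface. World frame = base frame: x ahead of the robot, y to its left, z up, the work surface at z = 0. Lengths are in m, angles in rad, forces in N, time in s.
With the tool pointing down it reaches from about 0.425 to 0.95 m from the base axis. Payload 4.7 kg.
Tool frame: the origin (TCP) lies midway between the tips of the shut fingers; the grasp point (between the pads) lies bot.grip_depth behind it (bot.grip_depth is the distance from the TCP to the grasp point, in m); z points along the fingers, y is the line along which they close (so a half turn about z gives the same grasp; the last joint's range is limited). The gripper opens to 87 mm and grips with 3 to 60 N. Pads are 19 mm wide; open, the fingers measure 117 mm over their backs; the gripper's body (75 mm by 190 mm) begins 51 mm behind the grasp point.
Start: joints at [1.167, 0.469, -0.049, 1.532, 0.024, 1.141, -0.082], TCP at [0.247, -0.628, 0.223] pointing down, gripper open.
Joint ranges: [-2.59, 2.59], [-0.33, 1.99], [-1.39, 1.29], [0.1, 2.45], [-1.04, 4.18], [0.21, 1.99], [-2.66, 2.66]. Speed limits (rad/s): [2.57, 2.57, 3.14, 3.14, 3.14, 3.14, 3.14].

## Interface

Orientations are given as a 3x3 rotation matrix whose columns are the frame's x, y, z axes.
In Python, from station import bot gives the robot as it stands.
- The arm moves only by the tool arm_command, never from a script. Its argument "series" is text: rows parted by semicolons, each of 5 numbers parted by spaces: the finger opening in cm, from 0 to 8.7, then the shift along the world's x, y, z in cm, then the turn about the world's z in degrees. In form: jaw dx dy dz yaw; .... A call has 1 to 12 rows; each row shifts and turns the commanded pose from where the row before left it; what a row does not reach is not made up. A row lasts 1/8 s, in which the tool goes at most 62.5 mm and 10.7 degrees, less where a joint would pass 70% of its speed; a pose out of reach is approached as far as the arm can. A call is refused whole if a number of a shift passes 6.25 or a number of a turn 10.7, either way. A call with a gripper value outside its range is refused whole. The fingers move at their own pace and stop on an object; "grip_force" is the grip in N (left out, the last holds). Time passes only in rows, so rows that do not move let the fingers close. It gives the time, the measured TCP pose, the force, the opening and the grip force at its end, in the units of the state.
- bot.state(): the state, without advancing time (a new reading comes with each control period).
- bot.read_camera(name): name is "scene" or "side" or "wrist"; returns a dict with "color" (420x560x3 uint8, red, green, blue), "fx", "fy", "cx", "cy" (pixels), "distortion" ([k1, k2, p1, p2, k3] as OpenCV has them; the pictures are not rectified), "world_from_camera" (4x4, takes a point from camera to world coordinates); the wrist camera has in their place "mount" (4x4, takes a point from camera to tool coordinates, whose origin is the TCP and whose axes are the flange's). Camera axes: x right, y down, z forward; pixel columns grow to the right and rows downward; lengths in m; the calibration is good to about 2 mm. A picture is of the moment at which its call begins: read the wrist's pose just before it. There is no depth.
- bot.sign_off(): hands the job in; it is judged then, once.
The state is a dict: "time": time; "joint_positions": joint angles; "qd": joint speeds; "effort": joint torques, N m; "tcp_pos": TCP position; "orientation": TCP orientation; "contact_force": force on the tool from outside, world axes, zero at the start; "torque": the same for the moment, N m; "width": finger opening in m; "gripper_force": force on a finger pad.
Only numpy, scipy, OpenCV 4.12 (cv2) and the standard library are available. Lean on these libraries where they do the work, as an engineer would, in place of code of your own. Each camera call takes 0.05 s, during which the arm holds its last target. There are 200 camera calls.

## Working session

There is one attempt and no reset: what is moved stays moved. The work goes in short steps, Python scripts to look and compute and a tool call to move; the robot and the scene stay as the last step left them, time stands still between calls to the robot, and variables do not carry over. Pictures are saved under pics/ and viewed, at most 10 in all, crops included, and the job is handed in when it is done.

Besides the shell and the picture viewer there is one more tool, called after "Request:" as name(argument=value, ...) on one line, values as JSON. arm_command: Moves the arm, as the interface text tells. Its arguments: {"type":"object","properties":{"series":{"type":"string"},"grip_force":{"type":"number"}},"required":["series"]}

```bash
mkdir -p pics; cat > h.py <<'E'
import numpy as np, cv2
from station import bot
def snap(n,f):
    s=bot.state(); c=bot.read_camera(n)
    cv2.imwrite(f'pics/{f}.png',c['color'][:,:,::-1])
    if n=='wrist':
        T=np.eye(4);T[:3,:3]=s['orientation'];T[:3,3]=s['tcp_pos'];W=T@np.array(c['mount'])
    else: W=np.array(c['world_from_camera'])
    K=np.array([[c['fx'],0,c['cx']],[0,c['fy'],c['cy']],[0,0,1.]])
    np.savez(f'pics/{f}.npz',K=K,D=np.array(c['distortion'],float),W=W)
def cal(f):
    d=np.load(f'pics/{f}.npz');return d['K'],d['D'],d['W']
def ray(f,p):
    K,D,W=cal(f);u=cv2.undistortPoints(np.array([[p]],float),K,D)[0,0]
    return W[:3,3],W[:3,:3]@np.array([u[0],u[1],1])
def atz(f,p,z):
    o,d=ray(f,p);return o+d*(z-o[2])/d[2]
def proj(f,P):
    K,D,W=cal(f);M=np.linalg.inv(W)
    return cv2.projectPoints(np.array(P,float).reshape(-1,1,3),cv2.Rodrigues(M[:3,:3])[0],M[:3,3],K,D)[0][:,0]
E
python3 - <<'E'
from h import *
for n in('scene','side'):
    snap(n,n+'0');print(n,cal(n+'0')[2].round(2).tolist())
    im=cv2.imread(f'pics/{n}0.png');cv2.imwrite(f'pics/{n}0b.png',cv2.resize(im,(800,600),interpolation=cv2.INTER_CUBIC))
s=bot.state();print(s['orientation'],s['tcp_pos'],s['width'],bot.grip_depth)
print(bot.read_camera('wrist')['mount'])
E
```

```text
scene [[0.4, 0.76, -0.51, 1.07], [0.92, -0.34, 0.22, -0.18], [-0.01, -0.55, -0.84, 0.91], [0.0, 0.0, 0.0, 1.0]]
side [[-0.78, -0.41, 0.48, -0.18], [-0.63, 0.51, -0.58, 0.96], [-0.01, -0.75, -0.66, 1.13], [0.0, 0.0, 0.0, 1.0]]
[[ 9.30567518e-01  3.66119649e-01 -7.05010978e-04]
 [ 3.66120320e-01 -9.30566181e-01  1.57955838e-03]
 [-7.77520133e-05 -1.72800457e-03 -9.99998504e-01]] [ 0.24691802 -0.62764565  0.2216064 ] 0.08699471387126564 0.0187
[[-2.22168064e-04 -9.70121391e-01 -2.42619945e-01  6.66767624e-02]
 [ 9.99999924e-01 -1.37681089e-04 -3.65182992e-04 -8.06542914e-06]
 [ 3.20867654e-04 -2.42620007e-01  9.70121348e-01 -1.62593739e-01]
 [ 0.00000000e+00  0.00000000e+00  0.00000000e+00  1.00000000e+00]]
```

View pics/scene0b.png

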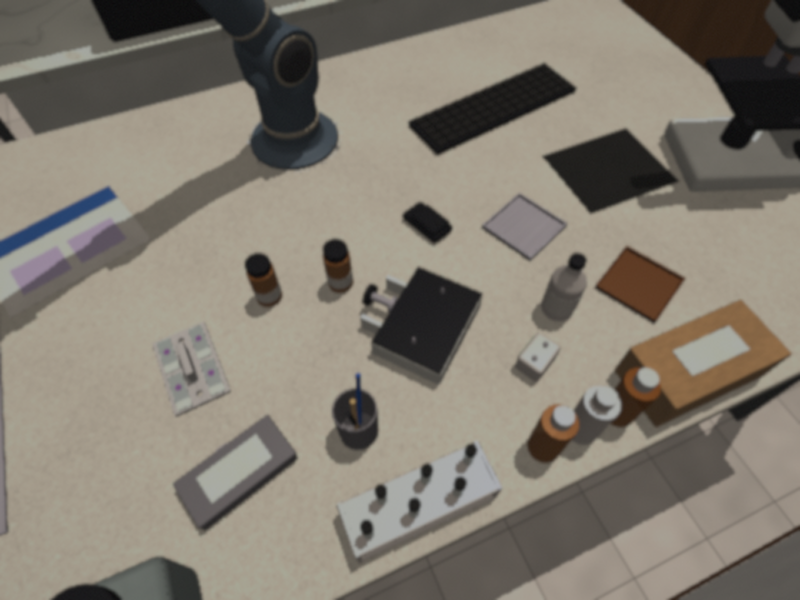

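View pics/side0b.png

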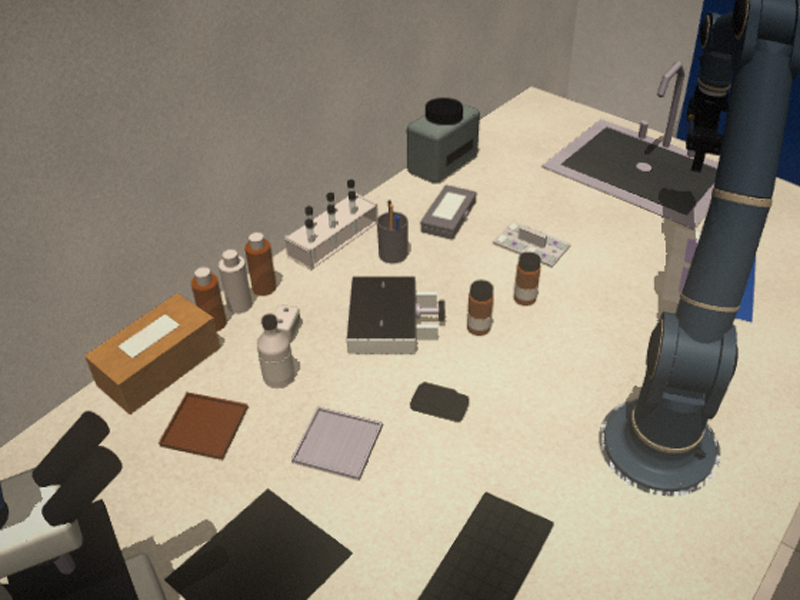

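Candidates in the scene picture: jars at (337,265), directly in front of the plunger at (370,295), and (263,280), which stands alone. Trays at (525,226), bare steel, and (640,283), brown. Plate at (190,367). I choose the jar at (337,265) and the steel tray.

```bash
python3 - <<'E'
from h import *
S=.7
A=lambda f,p,z:atz(f,np.array(p)*S,z).round(3)[:2]
for n,f,p,z in [
('dockc','side0',(357,277),.05),('dockc','side0',(416,278),.05),('dockc','side0',(415,336),.05),('dockc','side0',(349,338),.05),
('dockc','scene0',(421,269),.05),('dockc','scene0',(481,296),.05),('dockc','scene0',(437,377),.05),('dockc','scene0',(374,335),.05),
('pin','side0',(386,281),.063),('pin','side0',(381,330),.063),('pin','scene0',(443,290),.063),('pin','scene0',(414,340),.063),
('plung','side0',(443,312),.035),('plung','scene0',(370,296),.035),
('jartop','side0',(481,287),.115),('jartop','scene0',(335,248),.115),
('jar2top','side0',(528,260),.115),('jar2top','scene0',(259,263),.115),
('tray','side0',(323,409),.012),('tray','side0',(382,419),.012),('tray','side0',(360,477),.012),('tray','side0',(293,461),.012),
('tray','scene0',(520,196),.012),('tray','scene0',(566,226),.012),('tray','scene0',(530,258),.012),('tray','scene0',(483,225),.012),
('plate','scene0',(205,324),.008),('plate','scene0',(229,389),.008),('plate','scene0',(180,413),.008),('plate','scene0',(153,346),.008),
('plate','side0',(511,223),.008),('plate','side0',(570,243),.008),('plate','side0',(551,265),.008),('plate','side0',(494,243),.008),
('bottle','scene0',(578,262),.16),('mouse','scene0',(428,222),.02),('timer','scene0',(539,355),.02),('pot','scene0',(356,405),.1),
]: print(n,f,A(f,p,z))
c=[cv2.imread('pics/side0.png')[175:260,230:390],cv2.imread('pics/scene0.png')[150:270,90:350]]
c=[cv2.resize(x,(800,int(800*x.shape[0]/x.shape[1])),interpolation=cv2.INTER_CUBIC) for x in c]
v=np.vstack(c);cv2.imwrite('pics/crop1.png',cv2.resize(v,(600,int(600*v.shape[0]/800))))
print(v.shape)
E
```

```text
dockc side0 [0.72  0.036]
dockc side0 [ 0.618 -0.042]
dockc side0 [0.507 0.1  ]
dockc side0 [0.607 0.187]
dockc scene0 [0.518 0.102]
dockc scene0 [0.62  0.179]
dockc scene0 [0.735 0.031]
dockc scene0 [ 0.616 -0.036]
pin side0 [0.652 0.018]
pin side0 [0.563 0.139]
pin scene0 [0.587 0.115]
pin scene0 [0.661 0.022]
plung side0 [ 0.516 -0.005]
plung scene0 [ 0.527 -0.009]
jartop side0 [ 0.45  -0.042]
jartop scene0 [ 0.452 -0.044]
jar2top side0 [ 0.422 -0.176]
jar2top scene0 [ 0.429 -0.181]
tray side0 [0.544 0.333]
tray side0 [0.442 0.281]
tray side0 [0.387 0.406]
tray side0 [0.502 0.456]
tray scene0 [0.403 0.399]
tray scene0 [0.517 0.444]
tray scene0 [0.56 0.33]
tray scene0 [0.443 0.284]
plate scene0 [ 0.441 -0.315]
plate scene0 [ 0.59  -0.306]
plate scene0 [ 0.6   -0.394]
plate scene0 [ 0.448 -0.414]
plate side0 [ 0.596 -0.393]
plate side0 [ 0.44  -0.415]
plate side0 [ 0.433 -0.313]
plate side0 [ 0.583 -0.299]
bottle scene0 [0.684 0.316]
mouse scene0 [0.393 0.178]
timer scene0 [0.759 0.226]
pot scene0 [ 0.746 -0.117]
(794, 800, 3)
```

View pics/crop1.png

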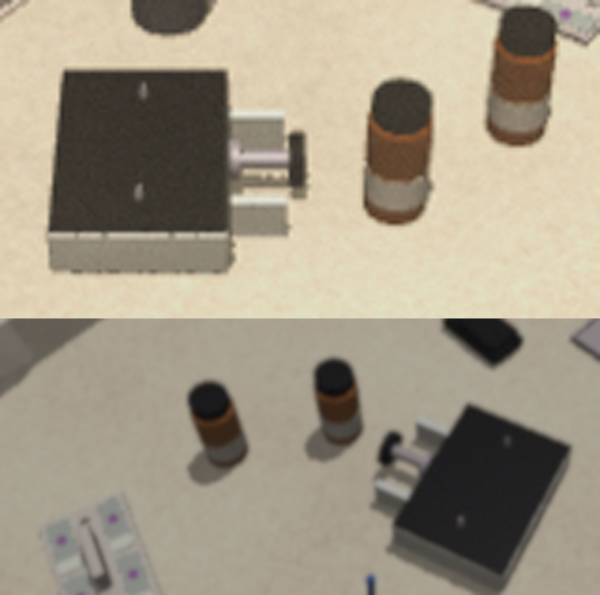

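The crop confirms the choice: the jar stands in line with the plunger head (side crop at 400,150), and the other jar stands off to the side. Moving above the jar.

Request:
arm_command(series="8.7 2.04 5.85 0 1.55;8.7 2.04 5.85 0 1.55;8.7 2.04 5.85 0 1.55;8.7 2.04 5.85 0 1.55;8.7 2.04 5.85 0 1.55;8.7 2.04 5.85 0 1.55;8.7 2.04 5.85 0 1.55;8.7 2.04 5.85 0 1.55;8.7 2.04 5.85 0 1.55;8.7 2.04 5.85 0 1.55;8.7 0 0 0 0;8.7 0 0 0 0", grip_force=25)

```text
time: 1.65
tcp_pos: [0.4508, -0.0436, 0.2223]
orientation: [[0.799, 0.601, -0.001], [0.601, -0.799, -0.001], [-0.001, -0.0, -1.0]]
contact_force: [-0.7, -0.6, 0.2]
width: 0.087
gripper_force: 0.0
```

```bash
python3 - <<'E'
from h import *
snap('wrist','w1');im=cv2.imread('pics/w1.png');cv2.imwrite('pics/w1b.png',cv2.resize(im,(800,600)))
E
```

```text
(no output)
```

View pics/w1b.png

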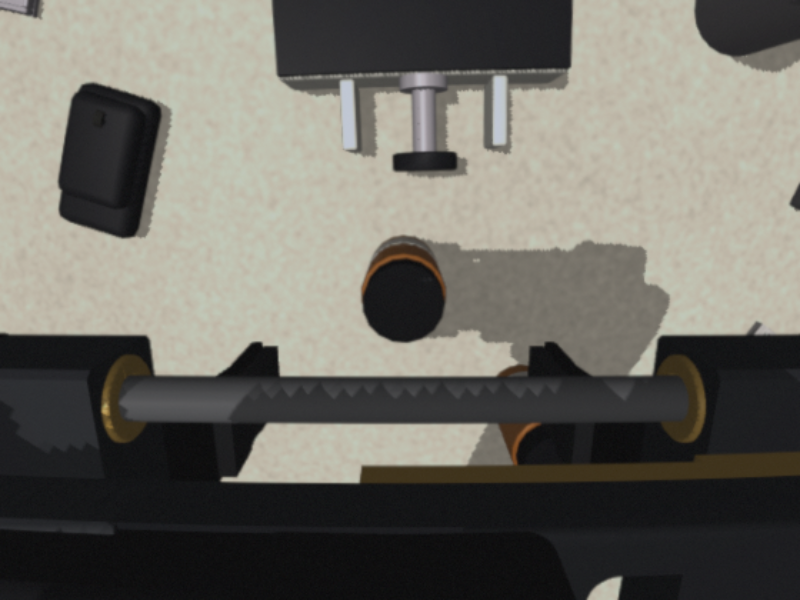

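Cap is centred at about (403,300); plunger head face centre is about (425,168), dock's front top edge runs (278,77)–(572,68), and jar2 is behind at (540,440).

```bash
python3 - <<'E'
from h import *
A=lambda p,z:atz('w1',np.array(p)*.7,z).round(4)[:2]
print('jar',A((403,300),.115),'jar2',A((548,445),.115))
a,b=A((278,77),.05),A((572,67),.05);print('edge',a,b,np.linalg.norm(a-b),np.degrees(np.arctan2(*(a-b)[::-1]))-90)
print('face mid top edge',A((425,170),.057), 'cheek outer',A((350,150),.04),A((498,146),.04))
E
```

```text
jar [ 0.4506 -0.0439] jar2 [ 0.4309 -0.1693]
edge [0.5063 0.0971] [ 0.6233 -0.0477] 0.1861613278852512 38.93859424285549
face mid top edge [ 0.516  -0.0123] cheek outer [0.4969 0.0353] [ 0.5585 -0.042 ]
```

Request:
arm_command(series="8.7 0 0 -5 0;8.7 0 0 -5 0;8.7 0 0 -4 0;8.7 0 0 -2.1 0;8.7 0 0 0 0;4 0 0 0 0;4 0 0 0 0;4 0 0 0 0;4 0 0 0 0;4 0 0 0 0;4 0 0 0 0", grip_force=25)

```text
time: 3.08
tcp_pos: [0.4514, -0.0431, 0.0619]
orientation: [[0.799, 0.602, 0.0], [0.602, -0.799, -0.0], [0.0, 0.0, -1.0]]
contact_force: [-1.6, 0.5, 4.5]
width: 0.0516
gripper_force: 25.0
```

Request:
arm_command(series="4 0 0 2 0;4 0 0 4 0;4 0 0 4 0;4 0.1 2 0 0;4 0.3 4 0 0;4 0.3 5 0 0;4 0.3 5 0 0;4 0.3 5 0 0;4 0.3 5 0 0;4 0.3 5 0 0;4 0.3 5 0 0;4 0.1 3 0 0")

```text
time: 4.58
tcp_pos: [0.4732, 0.3495, 0.1608]
orientation: [[0.797, 0.604, -0.001], [0.604, -0.797, 0.001], [-0.001, -0.001, -1.0]]
contact_force: [0.5, -0.3, -2.2]
width: 0.0511
gripper_force: 25.0
```

Request:
arm_command(series="4 0 2 0 0;4 0 0 0 0;4 0 0 0 0")

```text
time: 4.95
tcp_pos: [0.4745, 0.3649, 0.1611]
orientation: [[0.8, 0.6, -0.0], [0.6, -0.8, -0.002], [-0.001, 0.002, -1.0]]
contact_force: [-0.6, -0.5, -1.7]
width: 0.0516
gripper_force: 25.0
```

```bash
python3 - <<'E'
from h import *
print(bot.state()['tcp_pos'])
snap('wrist','w2');im=cv2.imread('pics/w2.png');cv2.imwrite('pics/w2b.png',cv2.resize(im,(800,600)))
E
```

```text
[0.47447781 0.36493214 0.16113478]
```

View pics/w2b.png

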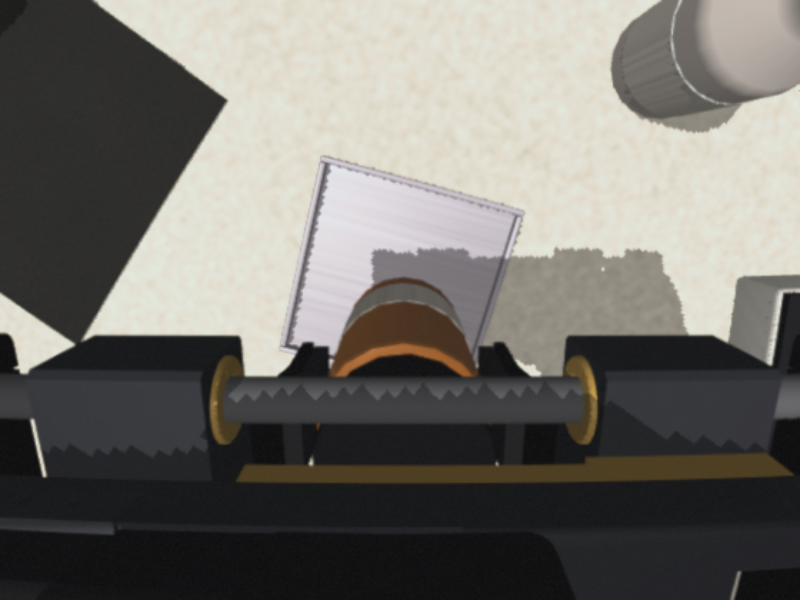

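The tray's rim corners are at (322,157), (523,212) and (283,347), with the jar held above it.

```bash
python3 - <<'E'
from h import *
A=lambda p,z:atz('w2',np.array(p)*.7,z).round(4)[:2]
a,b,c=A((322,157),.012),A((523,212),.012),A((283,347),.012)
print(a,b,c,(b+c)/2,np.linalg.norm(a-b),np.linalg.norm(a-c))
E
```

```text
[0.508 0.451] [0.5559 0.3323] [0.3925 0.4026] [0.4742  0.36745] 0.12800039062440396 0.12523102650701223
```

Request:
arm_command(series="4 0 0.2 -4 0;4 0 0 -3 0;4 0 0 -1.5 0;4 0 0 -0.6 0;4 0 0 -0.4 0;4 0 0 0 0;4 0 0 0 0")

```text
time: 5.88
tcp_pos: [0.4745, 0.3692, 0.0673]
orientation: [[0.799, 0.601, 0.001], [0.601, -0.799, 0.001], [0.001, 0.0, -1.0]]
contact_force: [-0.2, -0.5, -2.2]
width: 0.051
gripper_force: 25.0
```

Request:
arm_command(series="4 0 0 -0.15 0;4 0 0 0 0;4 0 0 0 0")

```text
time: 6.25
tcp_pos: [0.4745, 0.3694, 0.0659]
orientation: [[0.799, 0.602, 0.001], [0.602, -0.799, 0.001], [0.001, 0.0, -1.0]]
contact_force: [-0.8, -1.1, 5.6]
width: 0.0514
gripper_force: 25.0
```

Request:
arm_command(series="8.7 0 0 0 0;8.7 0 0 0 0;8.7 0 0 0 0;8.7 0 0 3 0;8.7 0 0 5 0;8.7 0 0 5 0;8.7 0 0 3 0;8.7 0.3 -3 0 -2.6;8.7 0.3 -6 0 -2.6;8.7 0.3 -6 0 -2.6;8.7 0.3 -6 0 -2.6;8.7 0.3 -6 0 -2.6")

```text
time: 7.75
tcp_pos: [0.489, 0.0969, 0.2251]
orientation: [[0.914, 0.405, 0.001], [0.405, -0.914, -0.0], [0.0, 0.0, -1.0]]
contact_force: [0.6, -0.4, 0.6]
width: 0.0871
gripper_force: 0.0
```

Request:
arm_command(series="8.7 0.4 -6 0 -2.6;8.7 0.4 -6 0 -2.6;8.7 0.4 -6 0 -2.6;8.7 0.4 -6 0 -2.6;8.7 0.4 -6 0 -2.6;6 0.4 -6 0 -2.6;6 0.3 -6 0 -2.6;6 0 -3 0 0;6 0 0 0 0;6 0 0 0 0")

```text
time: 9.0
tcp_pos: [0.5164, -0.3496, 0.2248]
orientation: [[0.995, 0.102, -0.0], [0.102, -0.995, 0.001], [-0.0, -0.001, -1.0]]
contact_force: [0.8, -0.3, 0.3]
width: 0.0607
gripper_force: 0.0
```

```bash
python3 - <<'E'
from h import *
s=bot.state();print(s['tcp_pos'],s['joint_positions'],s['orientation'])
snap('wrist','w3');im=cv2.imread('pics/w3.png');cv2.imwrite('pics/w3b.png',cv2.resize(im,(800,600)))
E
```

```text
[ 0.51644945 -0.3495514   0.22475237] [ 0.69468102  0.39449251 -0.22433533  1.65006897  0.09441644  1.10854388
 -1.02359979] [[ 9.94761118e-01  1.02226632e-01 -1.83617925e-04]
 [ 1.02226787e-01 -9.94760180e-01  1.36651793e-03]
 [-4.29612751e-05 -1.37812957e-03 -9.99999049e-01]]
```

View pics/w3b.png

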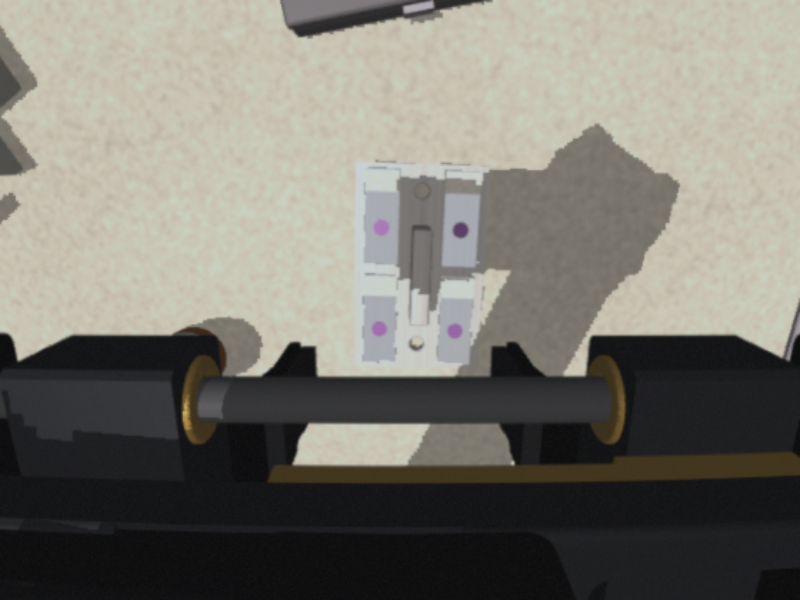

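Holes are at (422,190) and (416,342) and the bar is between them at (421,275); the plate is clear for grasping.

```bash
python3 - <<'E'
from h import *
A=lambda p,z:atz('w3',np.array(p)*.7,z).round(4)[:2]
a,b=A((422,190),.006),A((416.5,342),.006);d=a-b
print(a,b,(a+b)/2,np.linalg.norm(d),np.degrees(np.arctan2(d[1],d[0])))
a,b=A((423,228),.042),A((419,323),.042);print('bar',a,b,(a+b)/2)
E
```

```text
[ 0.5747 -0.3573] [ 0.455  -0.3662] [ 0.51485 -0.36175] 0.12003041281275338 4.252262786948006
bar [ 0.5499 -0.3594] [ 0.4816 -0.3642] [ 0.51575 -0.3618 ]
```

Request:
arm_command(series="6 -0.15 -1.22 -5 -1.6;6 0 0 -5 0;6 0 0 -5 0;6 0 0 -4 0;6 0 0 -2 0;6 0 0 0 0;6 0 0 0 0;0 0 0 0 0;0 0 0 0 0;0 0 0 0 0;0 0 0 0 0;0 0 0 0 0", grip_force=40)

```text
time: 10.55
tcp_pos: [0.5146, -0.3634, 0.0151]
orientation: [[0.997, 0.073, 0.0], [0.073, -0.997, -0.0], [-0.0, 0.0, -1.0]]
contact_force: [0.2, -0.3, -0.4]
width: 0.0179
gripper_force: 0.0
```

Request:
arm_command(series="0 0 0 0 0;0 0 0 0 0;0 0 0 0 0")

```text
time: 10.92
tcp_pos: [0.5146, -0.3629, 0.015]
orientation: [[0.997, 0.073, -0.0], [0.073, -0.997, 0.001], [-0.0, -0.001, -1.0]]
contact_force: [-1.2, 2.4, 1.7]
width: 0.0139
gripper_force: 40.0
```

Request:
arm_command(series="0 0 0 2 0;0 0 0 5 0;0 0 0 6 0;0 0 0 6 0;0 0 0 3 0;0 0 0 0 0")

```text
time: 11.68
tcp_pos: [0.5158, -0.3645, 0.2388]
orientation: [[0.997, 0.072, 0.006], [0.072, -0.997, -0.004], [0.006, 0.005, -1.0]]
contact_force: [-1.0, -0.5, -4.0]
width: 0.0139
gripper_force: 40.0
```

Request:
arm_command(series="0 1.88 2.3 0 10.4;0 1.88 2.3 0 10.4;0 1.88 2.3 0 10.4;0 1.88 2.3 0 10.4;0 1.88 2.3 0 10.4;0 1.88 2.3 0 10.4;0 1.88 2.3 0 10.4;0 1.88 2.3 0 10.4;0 1.88 2.3 0 10.4;0 1.88 2.3 0 10.4;0 1.88 2.3 0 10.4;0 1.88 2.3 0 10.4")

```text
time: 13.18
tcp_pos: [0.7396, -0.087, 0.2319]
orientation: [[-0.634, 0.773, -0.004], [0.774, 0.634, 0.0], [0.003, -0.003, -1.0]]
contact_force: [-0.5, -0.1, -3.7]
width: 0.0135
gripper_force: 40.0
```

Request:
arm_command(series="0 0 0 0 0;0 0 0 0 0;0 0 0 0 0")

```text
time: 13.55
tcp_pos: [0.7396, -0.0891, 0.2342]
orientation: [[-0.627, 0.779, -0.001], [0.779, 0.627, -0.001], [-0.0, -0.002, -1.0]]
contact_force: [-0.6, 0.1, -2.7]
width: 0.0138
gripper_force: 40.0
```

```bash
python3 - <<'E'
from h import *
s=bot.state();print(s['joint_positions'],s['orientation'][:2,0])
snap('wrist','w4')
E
```

```text
[ 0.46256698  0.67467391 -0.69981324  1.29485024  0.42902645  1.32293986
  0.44633868] [-0.62713157  0.77891334]
```

Next viewpoint, 12 cm toward the dock along tool x.

Request:
arm_command(series="0 -1.9 2.4 0 0;0 -3 3.8 0 0;0 -2.6 3.2 0 0;0 0 0 0 0;0 0 0 0 0;0 0 0 0 0")

```text
time: 14.35
tcp_pos: [0.6658, 0.0047, 0.2349]
orientation: [[-0.627, 0.779, 0.0], [0.779, 0.627, -0.001], [-0.001, -0.0, -1.0]]
contact_force: [0.9, -0.5, -3.3]
width: 0.0138
gripper_force: 40.0
```

```bash
python3 - <<'E'
from h import *
snap('wrist','w5')
a=[cv2.imread(f'pics/w{i}.png')[0:290] for i in(4,5)]
v=np.hstack(a);print(v.shape);cv2.imwrite('pics/w45.png',cv2.resize(v,(800,int(800*290/1120))))
# larger: crop middle columns
v=np.hstack([x[:, 130:430] for x in a]);cv2.imwrite('pics/w45.png',cv2.resize(v,(800,int(800*290/600)),interpolation=cv2.INTER_CUBIC))
E
```

```text
(290, 1120, 3)
```

View pics/w45.png

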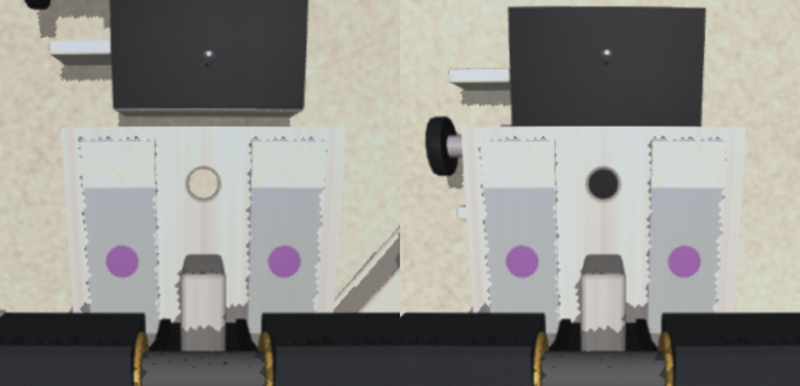

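Left picture: near pin at (208,55), hole at (203.5,184). Right picture: far pin at (206,54), hole at (203,183).

```bash
python3 - <<'E'
from h import *
P=[]
for f,c0 in(('w4',0),('w5',0)):
    g=cv2.imread(f'pics/{f}.png')[30:56,270:305].max(axis=2).astype(int)
    bg=np.median(g);m=abs(g-bg)>22;ys,xs=np.nonzero(m);print(f,bg,'blob',xs.min()+270,xs.max()+270,ys.min()+30,ys.max()+30,xs.mean()+270,ys.mean()+30,m.sum())
    p=(xs.mean()+270,ys.mean()+30)
    P.append(atz(f,p,.057)[:2]);print(P[-1])
P=np.array(P);d=P[1]-P[0];print('mid',P.mean(0),'len',np.linalg.norm(d),'ang',np.degrees(np.arctan2(d[1],d[0])))
for f,tc in(('w4',(.7396,-.0891,.2342)),('w5',(.6658,.0047,.2349))):
    h=atz(f,(130+203.3*.75,183.6*.75),tc[2]-.008)[:2];r=h-np.array(tc[:2]);u=np.array([-.627,.779]);v=np.array([.779,.627])
    print('hole rel tool x,y',r@u,r@v)
E
```

```text
w4 60.0 blob 283 289 38 42 286.10714285714283 39.82142857142857 28
[0.65456343 0.02307314]
w5 62.0 blob 282 288 37 41 284.7142857142857 38.92857142857143 28
[0.57963995 0.11695678]
mid [0.61710169 0.07001496] len 0.12011522169787944 ang 128.59148698637267
hole rel tool x,y 0.059339676960906446 0.0008235934808014551
hole rel tool x,y 0.05931688370048455 0.0009351640989530077
```

Request:
arm_command(series="0 -2.0 2.5 0 -0.25;0 -2.0 2.5 0 0;0 -1.0 1.5 0 0;0 0 0 -4 0;0 0 0 -5 0;0 0 0 -4 0;0 0 0 -2 0;0 0 0 0 0;0 0 0 0 0;0 0 0 0 0")

```text
time: 15.65
tcp_pos: [0.6165, 0.072, 0.0869]
orientation: [[-0.625, 0.78, 0.003], [0.78, 0.625, 0.0], [-0.002, 0.003, -1.0]]
contact_force: [-0.2, -0.4, -3.8]
width: 0.0139
gripper_force: 40.0
```

Request:
arm_command(series="0 0 0 0 0;0 0 0 0 0;0 0 0 0 0")

```text
time: 16.02
tcp_pos: [0.6153, 0.0716, 0.0852]
orientation: [[-0.626, 0.78, 0.0], [0.78, 0.626, -0.0], [-0.0, 0.0, -1.0]]
contact_force: [-0.8, -0.8, -2.8]
width: 0.0137
gripper_force: 40.0
```

```bash
python3 - <<'E'
from h import *
for i in range(4):
    s=bot.state();print(s['tcp_pos'],s['orientation'][:2,0]);bot.read_camera('wrist')
E
```

```text
[0.61527326 0.0715799  0.0852214 ] [-0.62554308  0.78018961]
[0.61524147 0.07162791 0.08514864] [-0.62557422  0.78016466]
[0.61523883 0.07163275 0.0850803 ] [-0.62555902  0.78017684]
[0.61523907 0.07164575 0.08506246] [-0.62559622  0.78014702]
```

Request:
arm_command(series="0 0.05 -0.2 0 0;0 0 0 0 0;0 0 0 -0.5 0;0 0 0 -0.3 0;0 0 0 -0.2 0;0 0 0 -0.2 0;0 0 0 0 0;0 0 0 0 0")

```text
time: 17.23
tcp_pos: [0.6158, 0.0697, 0.0732]
orientation: [[-0.626, 0.78, 0.0], [0.78, 0.626, 0.0], [-0.0, 0.0, -1.0]]
contact_force: [0.1, -0.3, -3.6]
width: 0.0137
gripper_force: 40.0
```

Request:
arm_command(series="0 0 0 -0.2 0;0 0 0 -0.2 0;0 0 0 -0.2 0;0 0 0 0 0;0 0 0 0 0;0 0 0 0 0")

```text
time: 17.98
tcp_pos: [0.6158, 0.0697, 0.0671]
orientation: [[-0.626, 0.78, 0.0], [0.78, 0.626, 0.0], [-0.0, 0.0, -1.0]]
contact_force: [0.6, -0.3, -3.2]
width: 0.0136
gripper_force: 40.0
```

Request:
arm_command(series="0 0 0 -0.15 0;0 0 0 -0.1 0;0 0 0 0 0;0 0 0 0 0")

```text
time: 18.48
tcp_pos: [0.6158, 0.0696, 0.065]
orientation: [[-0.626, 0.78, 0.0], [0.78, 0.626, -0.0], [-0.0, -0.0, -1.0]]
contact_force: [-2.2, 0.1, 3.0]
width: 0.014
gripper_force: 40.0
```

Request:
arm_command(series="6 0 0 0 0;6 0 0 0 0;6 0 0 0 0;6 0 0 0 0;6 0 0 0 0;6 0 0 3 0;6 0 0 5 0;6 0 0 5 0;6 0 0 1 0;6 0 0 0 0")

```text
time: 19.73
tcp_pos: [0.6159, 0.0695, 0.2049]
orientation: [[-0.625, 0.78, 0.001], [0.78, 0.625, -0.0], [-0.001, 0.001, -1.0]]
contact_force: [0.0, 0.1, -0.5]
width: 0.0603
gripper_force: 0.0
```

Request:
arm_command(series="0 -1.5 -1.2 0 -10;0 -1.5 -1.2 0 -10;0 -1.5 -1.2 0 -10;0 -1.5 -1.2 0 -10;0 -1.5 -1.2 0 -10;0 -1.5 -1.2 0 -10;0 -1.5 -1.2 0 -10;0 -1.5 -1.2 0 -10;0 -1.7 -1.3 0 -10;0 0 0 0 0;0 0 0 0 0")

```text
time: 21.1
tcp_pos: [0.4789, -0.0388, 0.2039]
orientation: [[0.778, 0.628, -0.001], [0.628, -0.778, 0.001], [-0.0, -0.001, -1.0]]
contact_force: [0.1, -0.6, 1.2]
width: 0.0008
gripper_force: 0.0
```

```bash
python3 - <<'E'
from h import *
snap('wrist','w6');im=cv2.imread('pics/w6.png')
snap('side','s6');b=cv2.imread('pics/s6.png')[170:290,190:350]
v=np.hstack([cv2.resize(im,(400,300)),cv2.resize(b,(400,300),interpolation=cv2.INTER_CUBIC)]);cv2.imwrite('pics/v6.png',v)
E
```

```text
(no output)
```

View pics/v6.png

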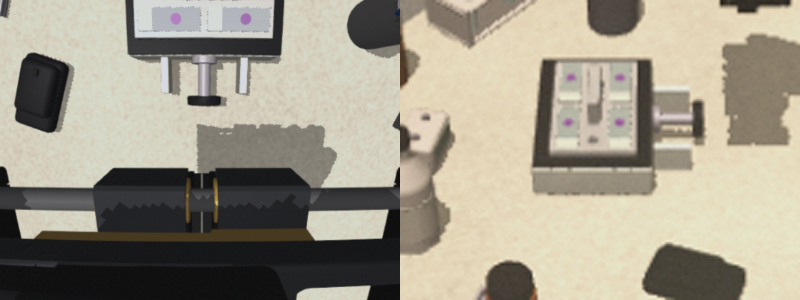

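The plate lies flat on the dock (right half, centre 595,105) and the plunger is clear (left half, head at 204,100). Descending in front of it.

Request:
arm_command(series="0 0 0 -5 0;0 0 0 -5 0;0 0 0 -5 0;0 0 0 -2.9 0;0 0 0 0 0;0 0 0 0 0;0 0.78 0.62 0 0;0 0.78 0.62 0 0;0 0.78 0.62 0 0;0 0.39 0.31 0 0;0 0 0 0 0")

```text
time: 22.58
tcp_pos: [0.5057, -0.0179, 0.0254]
orientation: [[0.78, 0.625, -0.001], [0.625, -0.78, -0.001], [-0.001, -0.0, -1.0]]
contact_force: [-2.2, -1.1, 0.2]
width: 0.0003
gripper_force: 0.8
```

Request:
arm_command(series="0 0.78 0.62 0 0;0 0.78 0.62 0 0;0 0.78 0.62 0 0;0 0.15 0.12 0 0;0 0 0 0 0")

```text
time: 23.2
tcp_pos: [0.5271, -0.0007, 0.0249]
orientation: [[0.781, 0.624, -0.008], [0.624, -0.781, -0.005], [-0.01, -0.002, -1.0]]
contact_force: [-8.4, -6.3, 8.2]
width: 0.0006
gripper_force: 5.3
```

Request:
arm_command(series="0 0.4 0.32 0 0;0 0.2 0.16 0 0;0 0 0 0 0")

```text
time: 23.58
tcp_pos: [0.5325, 0.0035, 0.0248]
orientation: [[0.781, 0.624, -0.01], [0.624, -0.782, -0.005], [-0.011, -0.002, -1.0]]
contact_force: [-10.0, -7.4, 9.1]
width: 0.0006
gripper_force: 6.0
```

Request:
arm_command(series="0 0.2 0.16 0 0;0 0.2 0.16 0 0;0 0 0 0 0")

```text
time: 23.95
tcp_pos: [0.5329, 0.0039, 0.0245]
orientation: [[0.782, 0.623, -0.017], [0.623, -0.783, -0.01], [-0.02, -0.003, -1.0]]
contact_force: [-16.0, -11.1, 16.1]
width: 0.0004
gripper_force: 10.1
```

At the stop (the force jumped and the tool did not advance). Holding, then backing off.

Request:
arm_command(series="0 0 0 0 0;0 0 0 0 0;0 0 0 0 0;0 0 0 0 0;0 0 0 0 0;0 0 0 0 0")

```text
time: 24.7
tcp_pos: [0.5329, 0.0039, 0.0245]
orientation: [[0.782, 0.623, -0.017], [0.622, -0.783, -0.01], [-0.02, -0.003, -1.0]]
contact_force: [-16.1, -10.5, 15.4]
width: 0.0006
gripper_force: 10.0
```

Request:
arm_command(series="0 -0.78 -0.62 0 0;0 -0.78 -0.62 0 0;0 -0.78 -0.62 0 0;0 -0.78 -0.62 0 0;0 -0.78 -0.62 0 0;0 -0.78 -0.62 0 0;0 -0.78 -0.62 0 0;0 0 0 0 0;0 0 0 5 0;0 0 0 6 0;0 0 0 6 0;0 0 0 0 0")

```text
time: 26.2
tcp_pos: [0.4902, -0.0326, 0.2006]
orientation: [[0.78, 0.626, 0.012], [0.626, -0.78, -0.001], [0.008, 0.008, -1.0]]
contact_force: [-0.3, -0.0, 0.3]
width: 0.0005
gripper_force: 0.0
```

```bash
python3 - <<'E'
from h import *
snap('wrist','w7');im=cv2.imread('pics/w7.png')
snap('side','s7');b=cv2.imread('pics/s7.png')[180:340,190:350]
v=np.hstack([cv2.resize(im,(400,300)),cv2.resize(b,(400,400),interpolation=cv2.INTER_CUBIC)[:300] if 0 else cv2.resize(b,(400,300))]);cv2.imwrite('pics/v7.png',v)
E
```

```text
(no output)
```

View pics/v7.png

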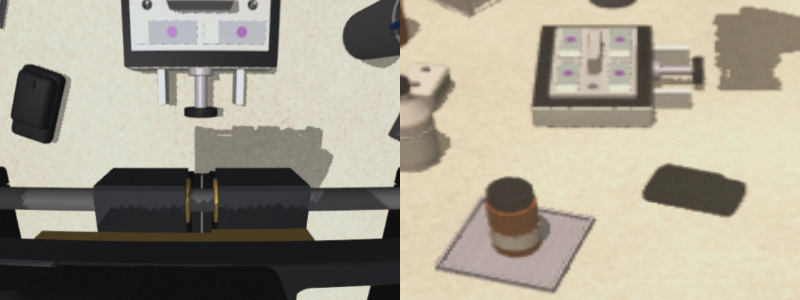

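The jar stands upright in the tray (515,215), the plate lies flat on the dock (595,65), and the plunger is out again (700,70). The robot touches nothing.

```bash
python3 -c "
from station import bot
print(bot.sign_off())"
```

```text
the job is handed in; nothing more can be done
None
```

The job is handed in (no verdict returned): the jar stands upright in the steel tray, the plate lies flat on both dock pins, and the plunger was pushed to its stop, held over half a second and sprang back out.

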